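# Present a coded glass mixing slab to the code reader

### The job

Three glass mixing slabs stand on edge in the drying rack: take the one with the small corner notch by its clear part, leaving its frosted end uncovered, and draw it up out of the rack. Present it label face up to the code reader: etched code in the middle of the reader's view, a hand's breadth (100 mm) in front of the window, face tilted up square to the window. Finish still holding it there in mid-air; do not touch the reader or shift the other things, and keep the glass off the counter.

Things in the scene. Friction and masses are not known exactly. Their poses are not given: they have to be found in the camera images.
- slab_mid (a point): Centre of the notched slab, a clear glass plate 100 x 50 x 8 mm standing on a long edge in the rack. x: square out of the label face (level at the start); y: along its length, towards the frosted end; z: across its width, up at the start. Hold it on the clear part, y below 0; at y -25 to -45 mm the fingers miss the rack's wires.
- slab: The same slab (about 100 g): origin mid-way along its lower long edge, axes as slab_mid. The 30 mm at its y+ end are frosted white on the label face only, and the upper corner of that end has a 12 x 12 mm notch cut through. So, looking at the label face with the notch at the top, notch and frosted end are at the right. The other 70 mm are clear.
- slab_code (a point): Centre of the etched code, a dark 14 mm square grid on the frosted patch. It lies at (4.4, 35, -3.5) mm in the axes of slab_mid and has the same axes.
- rack: Fixed drying rack, origin on the counter under its middle: tray 146 (x) x 108 (y) mm, its floor, where the slabs stand, 6 mm up, rim 10 mm up. Wire loops from y -20 to 20 mm, 28 mm high, make five slots 27 mm apart along x, 9.8 mm wide. The slabs stand in slots x -54, 0, 54 mm in any order, lengthways along y, centred; the notched one's label faces x+.
- reader: Fixed code reader on a gooseneck stand; its origin lies on the counter, 40 mm along x- from the point below the reading spot. Round black foot (112 mm) centred at x 205 mm; the neck arches up to 275 mm above the counter, bowing out to x 232 mm, and carries the white head. The head looks back along x- and 45 degrees down.
- reader_spot (a point): The reading spot, an empty point in the air where the code must be: 150 mm above the counter, 100 mm in front of the window on its axis. x: along that axis from spot to window, 45 degrees above level; y: level. The window is the dark 36 x 26 mm pane in the front of the head; the head is 52 x 44 mm across and reaches 72 mm back from the window.
- plain_a_mid (a point): Centre of a plain slab: same size, all clear, no notch. To be left standing in the rack.
- plain_b_mid (a point): Centre of the other plain slab, likewise.
- dappen: Small white dappen dish, 38 mm across, 26 mm high, standing; origin under its middle. Leave alone.
- dropper: Small white dropper bottle with black cap, 28 mm across, 62 mm high, standing; origin under its middle. Leave alone.
- jar: Amber jar with black lid, 52 mm across, 42 mm high; origin under its middle. Leave alone.
- washbottle: Wash bottle with pink liquid and bent spout, 90 mm across, 243 mm high; origin under its middle. Leave alone.
- spatula: Steel cement spatula 170 mm long, lying flat; origin under its middle. Leave alone.
- cup: White plastic beaker, standing, 68 mm across, 75 mm high; origin under its middle. Leave alone.
- table: The counter top, at height 0.
Things that resemble listed ones, but are neither listed nor needed, are in the scene too. What is shaped like the slab but red is not meant.

How it is judged:
By the outcome, as a careful person would: the job done as asked, in the order asked, and still so for the second after the job is handed in, while the arm keeps its last pose, push and grip.
It also fails if it takes over 48 s, if anything falls off the work surface, if the arm or the gripper's body presses on something with over 40 N, if the wrist force passes 120 N, or if a joint passes its speed limit or range.

### The arm

A 6-joint arm with a two-finger parallel gripper is mounted at the origin on the work surface. World frame = base frame: x ahead of the robot, y to its left, z up, the work surface at z = 0. Lengths are in mm, angles in rad, forces in N, time in s.
With the tool pointing down it reaches from about 275 to 750 mm from the base axis. Payload 10.2 kg.
Tool frame: the origin (TCP) lies at the very end of the fingers, on their centre line; the grasp point (between the pads) lies 19 mm behind it (ctrl.hold_point_z is the distance from the TCP to the grasp point, in mm); z points along the fingers, y is the direction in which the jaws open and shut (so a half turn about z gives the same grasp; the last joint's range is limited). The gripper opens to 85 mm and grips with 20 to 120 N. Pads are 22 mm wide; open, the fingers measure 114 mm over their backs; the gripper's body (76 mm by 85 mm) begins 54 mm behind the grasp point. The pads swing forward as they close: fully open they stand 13 mm farther back than shut.
Start: joints at [-1.385, 0.313, 1.498, -0, 1.331, -0.223], TCP at [208.68, -481.751, 231.294] pointing down, gripper open.
Joint ranges: [-2.94, 2.94], [-0.97, 2.17], [0.19, 2.56], [-1.23, 4.37], [0.02, 3.11], [-2.88, 2.88]. Speed limits (rad/s): [2.39, 2.39, 3.01, 3.14, 3.14, 3.14].

### API

Orientations are given as a unit quaternion [w, x, y, z].
In Python, from rig import readout, cams, workorder, spotter, ctrl gives the robot as it stands.
- The arm moves only by the tool step_arm, never from a script. Its argument "plan" is text: rows parted by semicolons, each of 5 numbers parted by spaces: the shift along the tool's x, y, z in cm, then the turn about the tool's z in degrees, then the opening in per cent of the stroke, from 0 (shut) to 100 (fully open). In form: x y z twist gripper; .... A call has 1 to 10 rows; each row is the pose to reach, as a shift and turn from the pose commanded when the call began, along the tool's axes at that moment; what a row does not reach only later rows make up. A row lasts 1/10 s, in which the tool goes at most 50 mm and 8.59 degrees, less where a joint would pass 70% of its speed; a pose out of reach is approached as far as the arm can. A call with a gripper value outside its range is refused whole. The fingers move at their own pace and stop on an object; "grip_force" is the grip in N (left out, the last holds). Time passes only in rows, so rows that repeat a pose let the fingers close. It gives the time, the measured TCP pose, the force and the opening at its end, in the units of the state.
- readout.sense(): the state, without advancing time (a new reading comes with each control period).
- cams.capture(name): name is "side" or "top" or "wrist"; returns (picture, depth): 400x640x3 uint8, red, green, blue; 400x640 float32, mm along the optical axis (not along the pixel's ray), 0 where there is no reading.
- cams.camera_info(name): a dict with "vfov" (degrees; the focal length in pixels is half the picture's height over the tangent of half this angle, whatever the lens; pixels are square), "cx", "cy" (the principal point, pixels), "k1" (the pictures are not rectified: a ray, as slopes to the right and down, at radius r is drawn at 1 + k1 r^2 times it, then the intrinsics apply), "rvec" (rotation vector, rad) and "tvec" (3), from world to camera coordinates, as OpenCV has them. Camera axes: x right, y down, z forward; pixel columns grow to the right and rows downward; lengths in mm; the calibration is good to about 2 mm. A picture is of the moment at which its call begins: read the wrist's pose just before it. camera_info takes no time and is no camera call; for the wrist camera it gives the pose at the moment of the call.
- workorder.finish_job(): hands the job in, once; it reports no verdict.
Trained networks look in the newest picture that a camera, given by its name, has taken for a name from the list of things; names that differ only in an ending like _2 or _b are one class to them, and where a whole thing is asked for, a point or a joint stands for the part that bears it (a point fixed in the world has none). Each returns a list of dicts, best first, with "conf" (0 to 1); they miss things now and then, are a little off and sometimes report something else, mostly with a low value. They report only what shows in the picture. A call takes as long as a camera call. They do not tell look-alikes from the thing itself.
- spotter.regions_of(camera, target): "pixels" (400x640 bool, what is visible of it) and "extent" ([centre column, centre row, width, height] in pixels, round what is visible of it).
The state is a dict: "time_s": time; "joints": joint angles; "dq": joint speeds; "tau": joint torques, N m; "eef_pos": TCP position; "ee_rot": TCP orientation; "force": force on the tool from outside, world axes, zero at the start; "wrist_torque": the same for the moment, N m; "grip_width": opening from 0.0 (shut) to 1.0 (fully open).
Only numpy, scipy, OpenCV 4.12 (cv2) and the standard library are available. Lean on these libraries where they do the work, as an engineer would, in place of code of your own. Each camera call takes 0.05 s, during which the arm holds its last target. There are 200 camera calls.

## Working session

There is one attempt and no reset: what is moved stays moved. The work goes in short steps, Python scripts to look and compute and a tool call to move; the robot and the scene stay as the last step left them, time stands still between calls to the robot, and variables do not carry over. Pictures are saved under pics/ and viewed, about 8 in all and at most 12, crops included, and the job is handed in when it is done.

Besides the shell and the picture viewer there is one more tool, called after "Call:" as name(argument=value, ...) on one line, values as JSON. step_arm: Moves the arm, as the interface text tells. Its arguments: {"type":"object","properties":{"plan":{"type":"string"},"grip_force":{"type":"number"}},"required":["plan"]}

```bash
ls; mkdir -p pics
cat > h.py <<'E'
import numpy as np, cv2
from scipy.spatial.transform import Rotation as R
from rig import readout, cams, workorder, spotter, ctrl
def cam(n):
    i=cams.camera_info(n); f=200/np.tan(np.radians(i["vfov"])/2)
    K=np.array([[f,0,i["cx"]],[0,f,i["cy"]],[0,0,1]]); D=np.array([i["k1"],0,0,0,0.])
    return K,D,R.from_rotvec(np.ravel(i["rvec"])).as_matrix(),np.ravel(i["tvec"])
def pts(c,uv,z):
    K,D,Rm,t=c; n=cv2.undistortPoints(np.float64(uv).reshape(-1,1,2),K,D).reshape(-1,2)
    P=np.c_[n,np.ones(len(n))]*np.ravel(z)[:,None]
    return (P-t)@Rm
def onplane(c,uv,h):
    K,D,Rm,t=c; n=cv2.undistortPoints(np.float64(uv).reshape(-1,1,2),K,D).reshape(-1,2)
    d=np.c_[n,np.ones(len(n))]@Rm; o=-t@Rm
    return o+d*((h-o[2])/d[:,2])[:,None]
def proj(c,X):
    K,D,Rm,t=c; return cv2.projectPoints(np.float64(X).reshape(-1,1,3),cv2.Rodrigues(Rm)[0],t,K,D)[0].reshape(-1,2)
def save(n,im): cv2.imwrite(f"pics/{n}.png",im[:,:,::-1])
E
python3 - <<'E'
from h import *
s=readout.sense(); print(s["eef_pos"],s["ee_rot"],s["grip_width"],ctrl.hold_point_z,s["time_s"])
for n in("top","side","wrist"):
    im,d=cams.capture(n); save(n+"0",im); np.savez(n+"0",im=im,d=d)
    c=cam(n); print(n,(-c[3]@c[2]).round(), c[2][2].round(2))
    for t in("slab","rack","reader","jar","washbottle","cup","dappen","dropper","spatula"):
        for r in spotter.regions_of(n,t)[:4]:
            m=r["pixels"]; v,u=np.nonzero(m&(d>0))
            p=np.median(pts(c,np.c_[u,v],d[v,u]),0).round() if len(u) else None
            print(n,t,round(r["conf"],2),np.round(r["extent"]),p)
E
```

```text
pics
[ 208.64327137 -481.48493794  230.74685612] [-6.40751654e-04  9.79179620e-01  2.02994730e-01  1.66296097e-05] 1.0009397656455847 18.700000000000003 0.0
top [ 256.    9. 1242.] [ 0.21  0.   -0.98]
top slab 0.45 [390. 190.  15.  27.] [ 534. -235.   52.]
top rack 0.78 [373. 187.  49.  36.] [ 552. -178.    7.]
top reader 0.86 [279. 122.  39.  50.] [715. 129. 139.]
top jar 0.56 [190. 235.  17.  13.] [370. 408.  41.]
top washbottle 0.74 [170. 173.  60.  41.] [564. 439.  93.]
top cup 0.59 [453. 165.  29.  27.] [ 634. -462.   40.]
top dappen 0.4 [372. 189.  49.  40.] [ 555. -181.    7.]
top dropper 0.57 [169. 174.  61.  41.] [564. 438.  94.]
top spatula 0.64 [190. 233.  19.  16.] [373. 407.  41.]
top spatula 0.52 [434. 198.  -1.   0.] [ 528. -394.    2.]
side [  348. -1106.   757.] [ 0.1   0.87 -0.49]
side slab 0.95 [264. 273.  30.  32.] [ 322. -136.   29.]
side slab 0.88 [356. 292.  44.  18.] [ 539. -242.   35.]
side rack 0.6 [356. 302.  43.   7.] [ 545. -254.    7.]
side reader 0.66 [397. 177.  50.  96.] [740. 121.  96.]
side jar 0.76 [279. 178.  17.  16.] [377. 396.  30.]
side washbottle 0.57 [333. 146.  31.  73.] [574. 426.  73.]
side cup 0.87 [424. 352.  33.  50.] [ 629. -462.   51.]
side dappen 0.6 [315. 242.  10.  16.] [463.  -6.  18.]
side dappen 0.58 [361. 274.  41.  22.] [ 555. -190.   42.]
side dropper 0.72 [357. 237.   6.  24.] [577. -13.  29.]
side spatula 0.51 [332. 146.  32.  68.] [573. 425.  67.]
wrist [ 273. -453.  374.] [-0.25 -0.11 -0.96]
```

Run:
```python
from h import *
a=np.load("top0.npz")["im"];b=np.load("side0.npz")["im"]
A=cv2.resize(a[90:250,230:480],(800,512),interpolation=cv2.INTER_CUBIC)
save("A",A)
B=cv2.resize(b[110:390,240:460],(471,600),interpolation=cv2.INTER_CUBIC)
save("B",B)
```

```text
(no output)
```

View pics/A.png

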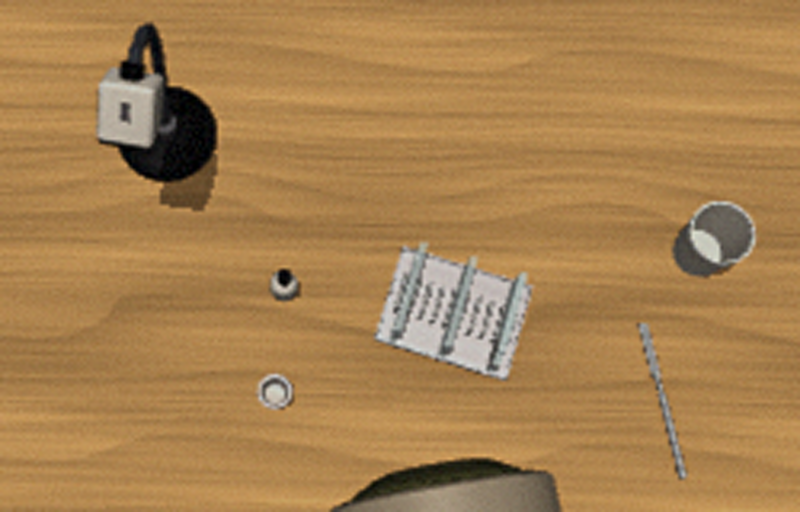

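View pics/B.png

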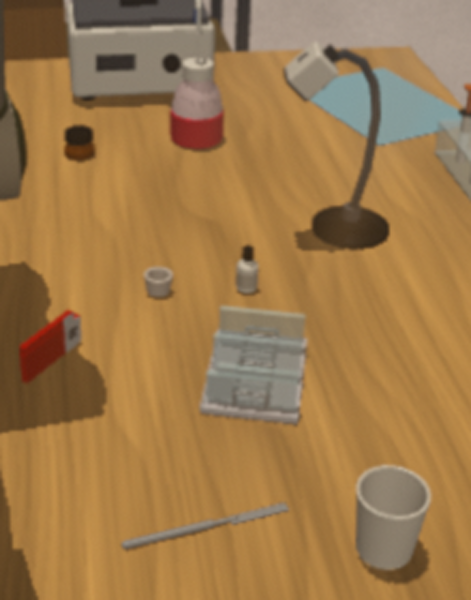

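The top view shows the rack with three slabs, at crop (400..530, 245..380). The side view shows a red decoy at the left (full-picture about 264,273), which is not meant. The notch can't be made out yet, so I'll fit the rack corners and work out a closer wrist view.

Run:
```python
from h import *
z=np.load("top0.npz");c=cam("top")
f=lambda q:np.array(q)/3.2+[230,90]-0.3
C=onplane(c,f([(403,247),(533,283),(507,380),(376,340)]),9)
print("rack corners",C.round(), C.mean(0).round(1), [np.linalg.norm(C[i]-C[i-1]).round() for i in range(4)])
T=onplane(c,f([(424,245),(397,337),(474,261),(445,353),(524,275),(494,372)]),54)
print("slab tops",T.round())
print("foot",onplane(c,f([(168,133)]),5).round(), "drop/dap",onplane(c,f([(285,290),(275,392)]),20).round())
for n in("top","side"):
    z=np.load(n+"0.npz");c=cam(n)
    v,u=np.mgrid[0:400,0:640]; ok=z["d"]>0
    P=pts(c,np.c_[u[ok],v[ok]],z["d"][ok]); 
    m=(P[:,0]>600)&(P[:,0]<900)&(P[:,1]>0)&(P[:,1]<260)&(P[:,2]>200)
    rgb=z["im"][ok][m].astype(int); Q=P[m]; w=rgb.sum(1)>330
    print(n,"head",len(Q[w]),Q[w].mean(0).round(),np.percentile(Q[w],[3,97],axis=0).round().tolist(),"dark",Q[~w].mean(0).round())
    m=(P[:,0]>600)&(P[:,0]<900)&(P[:,1]>0)&(P[:,1]<260)&(P[:,2]>2.5)&(P[:,2]<25)&(z["im"][ok].sum(1)<150)
    print("foot",P[m].mean(0).round(),P[m].min(0).round(),P[m].max(0).round(), m.sum())
s=readout.sense(); Rt=R.from_quat(s["ee_rot"],scalar_first=True); c=cam("wrist")
o=-c[3]@c[2]
print("tool",Rt.as_matrix().round(2).tolist()); print("cam in tool",Rt.inv().apply(o-s["eef_pos"]).round(),"axes",Rt.inv().apply(c[2]).round(2).tolist())
print(c[0][0,0])
```

```text
rack corners [[ 625. -132.    9.]
 [ 588. -272.    9.]
 [ 481. -242.    9.]
 [ 522. -103.    9.]] [ 554.2 -186.9    9. ] [np.float64(108.0), np.float64(145.0), np.float64(111.0), np.float64(145.0)]
slab tops [[ 615. -149.   54.]
 [ 516. -120.   54.]
 [ 598. -201.   54.]
 [ 500. -169.   54.]
 [ 584. -252.   54.]
 [ 481. -219.   54.]]
foot [[752. 129.   5.]] drop/dap [[572.  -5.  20.]
 [461.   4.  20.]]
top head 348 [672. 142. 260.] [[649.0, 119.0, 241.0], [703.0, 166.0, 276.0]] dark [702. 131. 257.]
foot [739. 117.  14.] [696.  76.   3.] [806. 181.  24.] 457
side head 396 [677. 123. 251.] [[651.0, 111.0, 223.0], [704.0, 157.0, 276.0]] dark [726. 127. 245.]
foot [754. 108.  13.] [699.  70.   3.] [803. 160.  20.] 206
tool [[0.92, 0.4, 0.0], [0.4, -0.92, 0.0], [0.0, -0.0, -1.0]]
cam in tool [  70.   -1. -142.] axes [[0.0, 1.0, -0.0], [-0.96, 0.0, -0.27], [-0.27, 0.0, 0.96]]
339.6891032802459
```

Call:
step_arm(plan="5 0 0 0 100; 10 0 0 0 100; 10 0 0 8 100; 10 0 0 8 100")

```text
time_s: 1.9
eef_pos: [301.3, -441.5, 231.3]
ee_rot: [0.0, 0.991, 0.135, -0.0]
force: [-0.6, -0.9, 0.0]
grip_width: 0.999
```

Moves only twist about tool z, and the tool currently points straight down. The slab face has to end up 45° up, so I need the tool axis itself tilted. I'll try, empty-handed and in free air, whether the edge of the reach gives that tilt.

Call:
step_arm(plan="1.6 4.7 0 0 100; 3.2 9.4 0 0 100; 4.8 14.2 0 0 100; 6.5 18.9 0 0 100; 8.1 23.6 0 0 100; 9.7 28.4 0 0 100; 11.3 33.1 0 0 100; 12.9 37.8 0 0 100; 14.5 42.5 0 0 100; 16.2 47.3 0 0 100")

```text
time_s: 2.9
eef_pos: [454.9, -669.8, 193.8]
ee_rot: [0.016, 0.991, 0.134, 0.008]
force: [-0.5, -0.1, 0.7]
grip_width: 1.002
```

Run:
```python
from h import *
s=readout.sense(); print(s["joints"].round(3) if hasattr(s["joints"],"round") else s["joints"],s["eef_pos"],s["ee_rot"],R.from_quat(s["ee_rot"],scalar_first=True).as_matrix().round(3),s["time_s"])
```

```text
[-1.12   1.132  0.187  0.005  1.787  0.182] [ 454.87266716 -669.76287279  193.82482953] [0.01606838 0.99075899 0.13446332 0.00761873] [[ 0.964  0.266  0.019]
 [ 0.267 -0.963 -0.03 ]
 [ 0.011  0.034 -0.999]] 2.9
```

Call:
step_arm(plan="1.6 4.7 0 0 100; 3.2 9.4 0 0 100; 4.8 14.2 0 0 100; 6.5 18.9 0 0 100; 8.1 23.6 0 0 100; 9.7 28.4 0 0 100")

```text
time_s: 3.5
eef_pos: [466.1, -684.7, 154.3]
ee_rot: [0.029, 0.99, 0.134, 0.014]
force: [0.2, -0.6, 0.1]
grip_width: 0.996
```

```bash
cat > st.py <<'E'
from h import *
s=readout.sense(); M=R.from_quat(s["ee_rot"],scalar_first=True).as_matrix()
print("q",np.round(s["joints"],3),"p",np.round(s["eef_pos"],1),"t",s["time_s"]);print(M.round(3),"tilt",np.degrees(np.arccos(-M[2,2])).round(1))
E
python3 st.py
```

```text
q [-1.117  1.182  0.187  0.009  1.708  0.186] p [ 466.1 -684.7  154.3] t 3.5
[[ 0.964  0.265  0.036]
 [ 0.267 -0.962 -0.053]
 [ 0.021  0.061 -0.998]] tilt 3.7
```

Call:
step_arm(plan="32 95 -30 0 100; 32 95 -30 0 100; 32 95 -30 0 100; 32 95 -30 0 100; 32 95 -30 0 100; 32 95 -30 0 100; 32 95 -30 0 100; 32 95 -30 0 100; 32 95 -30 0 100; 32 95 -30 0 100")

```text
time_s: 4.5
eef_pos: [464.9, -684.9, 186.1]
ee_rot: [0.043, 0.99, 0.134, 0.022]
force: [0.0, 1.1, -0.5]
grip_width: 1.002
```

```bash
python3 st.py
```

```text
q [-1.12   1.143  0.188  0.014  1.716  0.185] p [ 464.9 -684.9  186.1] t 4.5
[[ 0.963  0.263  0.054]
 [ 0.267 -0.96  -0.08 ]
 [ 0.031  0.091 -0.995]] tilt 5.5
```

Pushing against the reach limit does tilt the tool, about 1.8° per call, and the tilt stays. Tool z has to lie in the slab's plane and also be square to the reader axis. A 90° twist after lifting then raises the face to 45°. First I'll look closely at the rack to find the notched slab and its sense.

Call:
step_arm(plan="2.6 -4.3 -5 0 100; 5.2 -8.6 -10 0 100; 8 -13 -10.6 0 100; 10.6 -17.4 -10.6 0 100; 13.2 -21.7 -10.6 0 100; 16 -26 -10.6 0 100; 18.6 -30.4 -10.6 0 100; 21.2 -34.7 -10.6 0 100; 24 -39 -10.6 0 100; 26.4 -43.3 -10.6 0 100")

```text
time_s: 5.5
eef_pos: [588.7, -227.9, 262.9]
ee_rot: [0.043, 0.99, 0.134, 0.022]
force: [-0.4, 0.3, 0.5]
grip_width: 1.001
```

Call:
step_arm(plan="0 0 0 0 100; 0 0 0 0 100")

```text
time_s: 5.7
eef_pos: [588.8, -229.0, 263.0]
ee_rot: [0.043, 0.99, 0.135, 0.022]
force: [-0.5, 0.2, 0.2]
grip_width: 0.999
```

```bash
python3 st.py
python3 - <<'E'
from h import *
c=cam("wrist"); im,d=cams.capture("wrist"); np.savez("w1",im=im,d=d)
for t in("slab","rack"):
    for r in spotter.regions_of("wrist",t)[:4]: print(t,round(r["conf"],2),np.round(r["extent"]))
print(proj(c,[[554,-187,8]]).round(), proj(c,[[625,-132,9],[588,-272,9],[481,-242,9],[522,-103,9]]).round().tolist())
save("w1",cv2.resize(im,(800,500)))
E
```

```text
q [-0.539  0.492  1.16  -0.041  1.402  0.765] p [ 588.8 -229.   263. ] t 5.7
[[ 0.963  0.265  0.055]
 [ 0.269 -0.96  -0.08 ]
 [ 0.031  0.092 -0.995]] tilt 5.6
slab 0.74 [ 70. 222.  48.  35.]
slab 0.69 [295. 210.  56.  84.]
slab 0.38 [207. 163.  54.  89.]
rack 0.69 [255. 180. 149. 138.]
rack 0.19 [295. 211.  53.  82.]
[[255. 184.]] [[221.0, 113.0], [331.0, 175.0], [285.0, 250.0], [178.0, 193.0]]
```

View pics/w1.png

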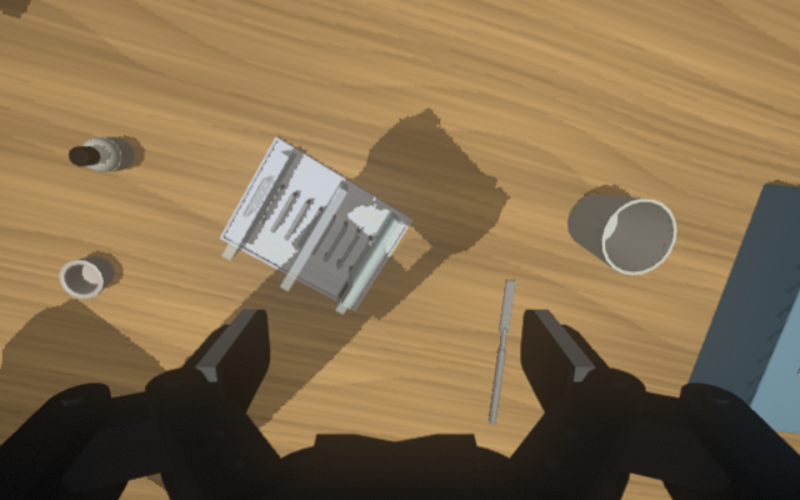

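The wrist view shows three slabs in the rack, at about (262,205), (315,237) and (375,262). The dropper is at (95,155), the dappen at (82,278) and the cup at (640,235). I'll crop closer to find the notch.

Run:
```python
from h import *
im=np.load("w1.npz")["im"]; cr=im[100:260,165:345]
cr=cv2.resize(cr,(675,600),interpolation=cv2.INTER_CUBIC); cr=np.clip(cr.astype(float)*1.15-15,0,255).astype(np.uint8)
save("w1c",cr)
```

```text
(no output)
```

View pics/w1c.png

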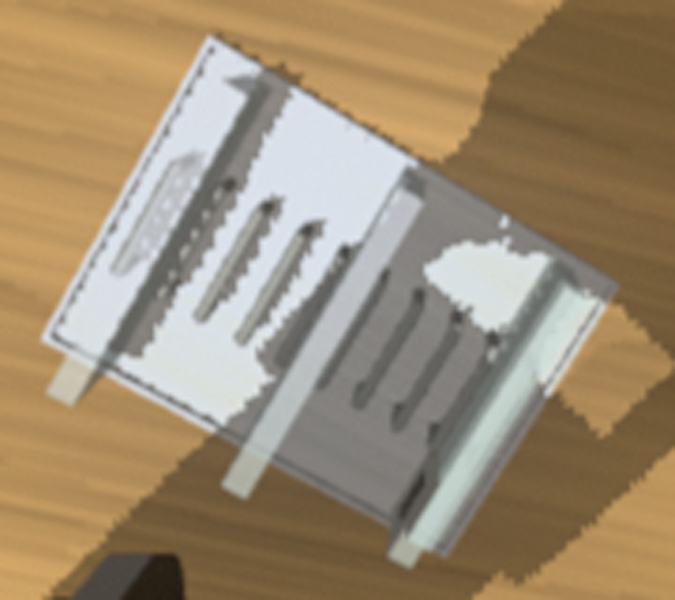

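Call:
step_arm(plan="-2 4.2 3.6 0 100; -4 8 7 0 100; -7.2 12.7 11 0 100; -7.2 12.7 11 0 100; -7.2 12.7 11 0 100")

```text
time_s: 6.35
eef_pos: [555.5, -383.8, 158.9]
ee_rot: [0.042, 0.99, 0.131, 0.02]
force: [-0.3, 0.1, -0.1]
grip_width: 0.995
```

```bash
python3 st.py
python3 - <<'E'
from h import *
c=cam("wrist"); im,d=cams.capture("wrist"); np.savez("w2",im=im,d=d)
p=proj(c,[[625,-132,9],[588,-272,9],[481,-242,9],[522,-103,9],[615,-149,56],[481,-219,56]]);print(p.round().tolist())
a=np.maximum(p.min(0)-15,0).astype(int); b=p.max(0).astype(int)+15
cr=im[a[1]:b[1],a[0]:b[0]]; k=min(800/cr.shape[1],600/cr.shape[0]); print(a,b,k)
save("w2c",cv2.resize(cr,None,fx=k,fy=k,interpolation=cv2.INTER_CUBIC))
E
```

```text
q [-0.77   0.656  1.165 -0.022  1.232  0.544] p [ 555.5 -383.8  158.9] t 6.35
[[ 0.965  0.258  0.05 ]
 [ 0.261 -0.962 -0.077]
 [ 0.028  0.087 -0.996]] tilt 5.3
[[-4.0, 15.0], [180.0, 114.0], [124.0, 227.0], [-52.0, 141.0], [-38.0, 20.0], [62.0, 242.0]]
[0 0] [194 256] 2.34375
```

View pics/w2c.png

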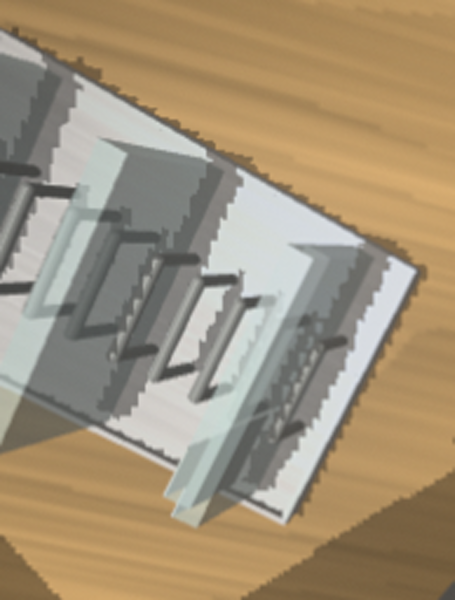

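The right-hand slab (y about -242) shows something like a step at its near end, around (185,505). I'll look from the other side to decide.

Call:
step_arm(plan="1.3 -4.5 -1.6 0 100; 2.6 -9 -3.2 0 100; 3.8 -13.5 -4.8 0 100; 5 -18 -6 0 100; 6.3 -22.5 -6 0 100; 7.5 -27 -6 0 100; 8.8 -32 -6 0 100; 10 -36.7 -6 0 100; 10 -36.7 -6 0 100; 10 -36.7 -6 0 100")

```text
time_s: 7.4
eef_pos: [555.1, 5.3, 193.0]
ee_rot: [0.044, 0.99, 0.135, 0.022]
force: [0.3, -0.3, -0.4]
grip_width: 0.998
```

```bash
python3 st.py
python3 - <<'E'
from h import *
c=cam("wrist"); im,d=cams.capture("wrist"); np.savez("w3",im=im,d=d)
p=proj(c,[[625,-132,9],[588,-272,9],[481,-242,9],[522,-103,9],[615,-149,56],[481,-219,56]]);print(p.round().tolist())
a=np.maximum(p.min(0)-15,0).astype(int); b=np.minimum(p.max(0).astype(int)+15,[640,400])
cr=im[a[1]:b[1],a[0]:b[0]]; k=min(800/cr.shape[1],600/cr.shape[0]); print(a,b,k)
save("w3c",cv2.resize(cr,None,fx=k,fy=k,interpolation=cv2.INTER_CUBIC))
E
```

```text
q [-0.169  0.382  1.508 -0.075  1.184  1.156] p [555.1   5.3 193. ] t 7.4
[[ 0.962  0.266  0.056]
 [ 0.27  -0.96  -0.08 ]
 [ 0.033  0.092 -0.995]] tilt 5.6
[[450.0, 144.0], [554.0, 211.0], [493.0, 292.0], [391.0, 232.0], [489.0, 166.0], [501.0, 312.0]]
[376 129] [568 327] 3.0303030303030303
```

View pics/w3c.png

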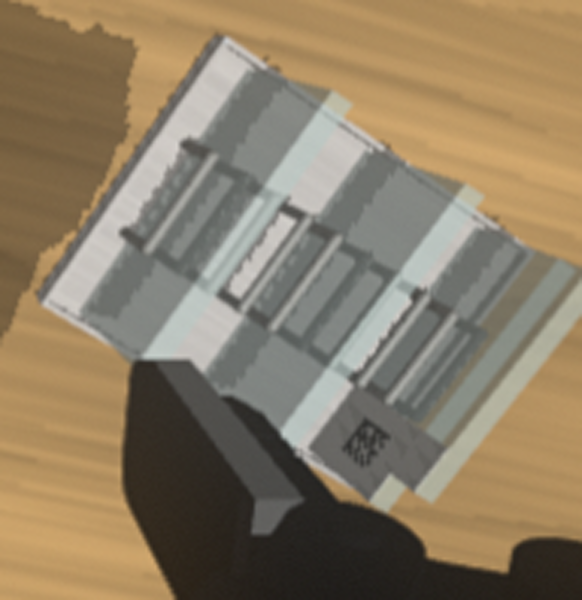

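The notched slab is the one at the -y end of the rack (crop centre about (430,390)). Its code shows at (366,442) and its notch at (425,470). The frosted end is towards the robot and the label faces +y (rack x+). The look-alikes are the plain slab at (330,300), the plain slab at (210,260) and the red decoy, none of which has a notch.

Next I'll fit the arm's kinematics from the logged poses so I can plan the tilting.

```bash
cat > kin.py <<'E'
from h import *
from scipy.optimize import least_squares
D=[([-1.38539675,.312855117,1.49770276,0,1.33104074,-.223378171],[208.64,-481.48,230.75]),
([-1.12,1.132,.187,.005,1.787,.182],[454.87,-669.76,193.82]),([-1.117,1.182,.187,.009,1.708,.186],[466.1,-684.7,154.3]),
([-1.12,1.143,.188,.014,1.716,.185],[464.9,-684.9,186.1]),([-.539,.492,1.16,-.041,1.402,.765],[588.8,-229,263]),
([-.77,.656,1.165,-.022,1.232,.544],[555.5,-383.8,158.9]),([-.169,.382,1.508,-.075,1.184,1.156],[555.1,5.3,193])]
Rz=lambda a:R.from_euler("z",a); Ry=lambda a:R.from_euler("y",a)
def fk(q,P):
    h,a1,L1,e,L2,d6=P
    A=Rz(q[0])*Ry(q[1]); p=np.array([0,0,h])+Rz(q[0]).apply([a1,0,0])+A.apply([0,0,L1])
    A=A*Ry(q[2]); p=p+A.apply([e,0,L2]); A=A*Rz(q[3])*Ry(q[4]); p=p+A.apply([0,0,d6]); return p,A*Rz(q[5])
P=least_squares(lambda P:np.ravel([fk(q,P)[0]-p for q,p in D]),[300,0,400,0,350,250]).x
if __name__=="__main__":
    print(P.round(1),[np.linalg.norm(fk(q,P)[0]-p).round(1) for q,p in D])
    p,A=fk(D[-1][0],P); print(A.as_matrix().round(2))
    z=np.load("side0.npz");c=cam("side")
    v,u=np.mgrid[0:400,0:640]; ok=z["d"]>0; Q=pts(c,np.c_[u[ok],v[ok]],z["d"][ok])
    m=(Q[:,2]>15)&(Q[:,0]>700)&(Q[:,0]<1200)&(Q[:,1]<500); g=np.unique((Q[m]//[50,50,400]*[50,50,1]).astype(int)[:,:2],axis=0,return_counts=True)
    print([(tuple(map(int,a)),int(n)) for a,n in zip(*g) if n>8])
E
python3 kin.py
```

```text
[-831.   -80.6  524.1  -31.4  480.8 -655.5] [np.float64(124.5), np.float64(123.9), np.float64(124.9), np.float64(131.6), np.float64(86.2), np.float64(98.8), np.float64(54.4)]
[[-0.27  0.96  0.06]
 [ 0.96  0.27 -0.08]
 [-0.09  0.03 -1.  ]]
[((700, 50), 23), ((700, 100), 242), ((700, 150), 19), ((750, 50), 19), ((750, 100), 416), ((900, -500), 164), ((900, -450), 566), ((900, -400), 534), ((950, -550), 261), ((950, -500), 979), ((950, -450), 354), ((950, -400), 306), ((950, -350), 32), ((950, -200), 198), ((950, -150), 214), ((950, -100), 200), ((950, -50), 117), ((950, 150), 303), ((950, 200), 209), ((950, 250), 75), ((950, 300), 197), ((950, 350), 46), ((1000, -550), 17), ((1000, -500), 706), ((1000, -450), 332), ((1000, -400), 289), ((1000, -350), 62), ((1000, -200), 389), ((1000, -150), 284), ((1000, -100), 248), ((1000, -50), 97), ((1000, 150), 254), ((1000, 200), 172), ((1000, 250), 95), ((1000, 300), 33), ((1050, -500), 203), ((1050, -450), 62), ((1050, -400), 16), ((1050, -200), 53), ((1050, 150), 52), ((1050, 200), 16)]
```

```bash
sed -i 's/h,a1,L1,e,L2,d6=P/h,a1,L1,e,L2,d6,b=P/; s/apply(\[a1,0,0\])/apply([a1,b,0])/; s/\[300,0,400,0,350,250\]/[300,0,400,0,350,250,117]/; s/return p,A\*Rz(q\[5\])/return p,A*Rz(q[5]+np.pi\/2)/' kin.py; python3 kin.py | head -4
python3 - <<'E'
from h import *
z=np.load("side0.npz");c=cam("side")
v,u=np.mgrid[0:400,0:640]; ok=z["d"]>0; Q=pts(c,np.c_[u[ok],v[ok]],z["d"][ok])
for y0,y1 in((-550,-350),(-200,-40),(150,400)):
    m=(Q[:,2]>15)&(Q[:,0]>850)&(Q[:,1]>y0)&(Q[:,1]<y1)&(Q[:,0]<1100); print(y0,Q[m].min(0).round(),Q[m].max(0).round())
E
```

```text
[207.1   0.6 438.3  39.5 397.  260.2 116.4] [np.float64(0.5), np.float64(0.1), np.float64(0.2), np.float64(0.3), np.float64(0.3), np.float64(0.3), np.float64(0.3)]
[[ 0.96  0.27  0.06]
 [ 0.27 -0.96 -0.08]
 [ 0.03  0.09 -1.  ]]
-550 [ 927. -509.   15.] [1071. -350.   98.]
-200 [ 961. -179.   15.] [1061.  -40.   88.]
150 [956. 156.  15.] [1063.  361.  138.]
```

The kinematic model fits to 0.3 mm. Before grasping I'll undo the test tilt by pulling in against the inner reach limit. I'll grasp with the tool straight down and tilt outward only after lifting.

Call:
step_arm(plan="-4.7 1.5 0 0 100; -9.4 3 0 0 100; -14 4.5 0 0 100; -19 6 0 0 100; -23.7 7.5 0 0 100; -28.4 9 0 0 100; -33 10.5 0 0 100; -38 12 2 0 100; -42 13.5 6 0 100; -44 14 9 0 100")

```text
time_s: 8.45
eef_pos: [171.9, -257.1, 103.7]
ee_rot: [0.047, 0.99, 0.132, 0.021]
force: [0.9, -1.4, -0.6]
grip_width: 1.001
```

Call:
step_arm(plan="-40 80 0 0 100; -40 80 0 0 100; -40 80 0 0 100")

```text
time_s: 8.75
eef_pos: [142.7, -403.6, 113.7]
ee_rot: [0.044, 0.99, 0.132, 0.021]
force: [0.2, 0.2, 1.1]
grip_width: 0.998
```

```bash
python3 st.py
```

```text
q [-1.538  0.2    1.995  0.067  0.866 -0.275] p [ 142.7 -403.6  113.7] t 8.75
[[ 0.964  0.26   0.054]
 [ 0.264 -0.961 -0.081]
 [ 0.031  0.092 -0.995]] tilt 5.6
```

I had the sign wrong there: that moved the tool outward, which is harmless. Now inward.

Call:
step_arm(plan="-32 -94 0 0 100; -32 -94 0 0 100; -32 -94 0 0 100; -32 -94 0 0 100; -32 -94 0 0 100")

```text
time_s: 9.25
eef_pos: [15.5, -216.6, 93.9]
ee_rot: [0.043, 0.99, 0.133, 0.021]
force: [-0.4, -0.2, 0.8]
grip_width: 1.0
```

```bash
python3 st.py
```

```text
q [-2.194 -0.313  2.531  0.114  0.894 -0.962] p [  15.5 -216.6   93.9] t 9.25
[[ 0.963  0.262  0.053]
 [ 0.266 -0.961 -0.079]
 [ 0.03   0.09  -0.995]] tilt 5.4
```

Call:
step_arm(plan="5 2 0 0 100; 9.7 4.1 0 0 100; 9.7 4.1 0 0 100")

```text
time_s: 9.55
eef_pos: [105.3, -233.1, 101.2]
ee_rot: [0.044, 0.99, 0.129, 0.02]
force: [-1.3, -0.4, -0.0]
grip_width: 1.002
```

Call:
step_arm(plan="18 -98 0 0 100; 18 -98 0 0 100")

```text
time_s: 9.75
eef_pos: [110.3, -147.2, 112.0]
ee_rot: [0.032, 0.99, 0.135, 0.018]
force: [0.7, -0.5, 0.4]
grip_width: 1.001
```

Call:
step_arm(plan="18 -98 0 0 100; 18 -98 0 0 100")

```text
time_s: 9.95
eef_pos: [122.9, -76.2, 142.7]
ee_rot: [0.033, 0.99, 0.133, 0.014]
force: [1.0, -0.4, 1.4]
grip_width: 0.997
```

```bash
python3 st.py
```

```text
q [-1.618 -0.868  2.562  0.04   1.386 -0.32 ] p [122.9 -76.2 142.7] t 9.95
[[ 0.964  0.263  0.036]
 [ 0.265 -0.962 -0.063]
 [ 0.019  0.07  -0.997]] tilt 4.1
```

Call:
step_arm(plan="-1.5 4 3 0 100; -3 8 6 0 100; -4.2 10.2 8.6 0 100; -4.2 10.2 8.6 0 100")

```text
time_s: 10.35
eef_pos: [112.6, -192.1, 65.7]
ee_rot: [0.037, 0.99, 0.133, 0.013]
force: [0.1, -1.6, -0.2]
grip_width: 1.001
```

Call:
step_arm(plan="22 -82 50 0 100; 22 -82 50 0 100")

```text
time_s: 10.55
eef_pos: [160.0, -158.5, 43.2]
ee_rot: [0.024, 0.991, 0.13, 0.006]
force: [-0.5, -0.2, 0.8]
grip_width: 1.0
```

Call:
step_arm(plan="22 -82 50 0 100")

```text
time_s: 10.65
eef_pos: [182.6, -134.4, 28.2]
ee_rot: [0.019, 0.991, 0.131, 0.001]
force: [-0.1, -1.8, -0.3]
grip_width: 0.996
```

Call:
step_arm(plan="22 -82 50 0 100")

```text
time_s: 10.75
eef_pos: [201.7, -106.4, 10.6]
ee_rot: [0.015, 0.991, 0.132, -0.005]
force: [1.5, -0.1, 0.4]
grip_width: 0.997
```

```bash
python3 st.py
```

```text
q [-0.992  0.108  2.561 -0.051  0.449  0.359] p [ 201.7 -106.4   10.6] t 10.75
[[ 0.965  0.262 -0.006]
 [ 0.262 -0.965 -0.032]
 [-0.014  0.029 -0.999]] tilt 1.8
```

Call:
step_arm(plan="0 1 -5 0 100; 0 2 -7 0 100; 0 2 -7 0 100")

```text
time_s: 11.05
eef_pos: [207.7, -125.5, 83.5]
ee_rot: [0.017, 0.991, 0.133, -0.004]
force: [0.1, -0.5, 0.2]
grip_width: 0.998
```

Call:
step_arm(plan="-15 -90 25 0 100; -15 -90 25 0 100")

```text
time_s: 11.25
eef_pos: [191.1, -47.3, 68.9]
ee_rot: [0.014, 0.991, 0.129, -0.011]
force: [0.4, 0.6, -0.7]
grip_width: 0.999
```

```bash
python3 st.py
```

```text
q [-0.822 -0.218  2.563 -0.047  0.787  0.523] p [191.1 -47.3  68.9] t 11.25
[[ 0.966  0.256 -0.018]
 [ 0.256 -0.966 -0.03 ]
 [-0.025  0.024 -0.999]] tilt 2.0
```

```bash
cat > geo.py <<'E'
from kin import *
def wcam(q_p,M):  # wrist cam at pose: derive from current extrinsics
    s=readout.sense(); A=R.from_quat(s["ee_rot"],scalar_first=True).as_matrix(); K,Dd,Rm,t=cam("wrist")
    o=A.T@(-t@Rm-s["eef_pos"]); Rt=Rm@A
    Rw=Rt@M.T; return K,Dd,Rw,-Rw@(np.array(q_p)+M@o)
def ik(p,Rm,seed):
    lo=np.array([-2.94,-.97,.19,-1.23,.02,-2.88]);hi=np.array([2.94,2.17,2.56,4.37,3.11,2.88])
    def f(q):
        a,A=fk(q,P); return np.r_[(a-p)/100,(R.from_matrix(Rm).inv()*A).as_rotvec()]
    r=least_squares(f,np.clip(seed,lo+.01,hi-.01),bounds=(lo,hi)); return r.x,2*r.cost
E
python3 - <<'E'
from geo import *
M1=fk([-.539,.492,1.16,-.041,1.402,.765],P)[1].as_matrix(); M3=fk([-.169,.382,1.508,-.075,1.184,1.156],P)[1].as_matrix()
M2=fk([-.77,.656,1.165,-.022,1.232,.544],P)[1].as_matrix()
c1=wcam([588.8,-229,263],M1);c3=wcam([555.1,5.3,193],M3);c2=wcam([555.5,-383.8,158.9],M2)
u1=lambda q:np.array(q)/3.75+[165,100]-.4; u3=lambda q:np.array(q)/3.03+[376,129]-.4; u2=lambda q:np.array(q)/2.344-.4
C=onplane(c1,u1([(210,40),(620,287),(447,552),(48,342)]),10);print(C.round(),C.mean(0).round(1))
dx=(C[0]+C[3]-C[1]-C[2])/2; dy=(C[0]+C[1]-C[2]-C[3])/2; print("x ax",np.degrees(np.arctan2(dx[1],dx[0])),"len ax",np.degrees(np.arctan2(dy[1],dy[0])),np.linalg.norm(dx),np.linalg.norm(dy))
print("w3 corners",onplane(c3,u3([(222,38),(42,300)]),10).round())
cd=onplane(c3,u3([(366,442)]),27.5)[0]; n=np.array([.255,.966,0]);y=np.array([-.966,.255,0]); print("code",cd.round(),"mid",(cd-35*y-4.4*n).round())
print("w2 corners (near-right)",onplane(c2,u2([(418,270),(288,520)]),10).round())
print("w2 top far end, near",onplane(c2,u2([(300,246),(187,512)]),56).round())
print("w3 top far,notch",onplane(c3,u3([(572,277),(425,495)]),56).round())
print("w1 top far,near",onplane(c1,u1([(560,255),(403,553)]),56).round())
E
```

```text
[[ 627. -131.   10.]
 [ 586. -270.   10.]
 [ 486. -239.   10.]
 [ 525. -102.   10.]] [ 556.  -185.6   10. ]
x ax 73.78263858996603 len ax -16.52568580127089 143.98390442737087 105.96039376897575
w3 corners [[ 628. -129.   10.]
 [ 527.  -99.   10.]]
code [ 509. -222.   28.] mid [ 542. -235.   28.]
w2 corners (near-right) [[ 587. -271.   10.]
 [ 486. -241.   10.]]
w2 top far end, near [[ 590. -251.   56.]
 [ 502. -229.   56.]]
w3 top far,notch [[ 586. -242.   56.]
 [ 505. -226.   56.]]
w1 top far,near [[ 598. -243.   56.]
 [ 501. -222.   56.]]
```

```bash
cat > rd.py <<'E'
from geo import *
def cloud(n,z):
    c=cam(n); v,u=np.mgrid[0:400,0:640]; ok=z["d"]>0
    return pts(c,np.c_[u[ok],v[ok]],z["d"][ok]), z["im"][ok].astype(int).sum(1)
H=[]
for n in("top","side"):
    Q,b=cloud(n,np.load(n+"0.npz")); m=(abs(Q[:,0]-680)<60)&(abs(Q[:,1]-130)<60)&(Q[:,2]>205)&(b>330); H.append(Q[m])
A=R.from_euler("y",-45,degrees=True)
def sd(p,X):
    X=X-[p[0],p[1],0]; X=Rz(p[2]).inv().apply(X)-[205-165,0,150]+[205-205,0,0]
    X=A.inv().apply(X-[0,0,0]); d=abs(X-[136,0,0])-[36,26,22]
    return np.linalg.norm(np.maximum(d,0),axis=1)+np.minimum(d.max(1),0)
def f(p): # p: reader origin xy, yaw ; bias per camera not modelled
    r=np.concatenate([sd(p,h)*np.sqrt(300/len(h)) for h in H]); foot=p[:2]+205*np.array([np.cos(p[2]),np.sin(p[2])])
    return np.r_[r,20*(foot-[751,128.5])/2]
for y0 in(-.3,-.1,.1):
    r=least_squares(f,[751-205*np.cos(y0),128.5-205*np.sin(y0),y0],loss="soft_l1",f_scale=2); 
    print(r.cost.round(1),r.x.round(3),[np.median(abs(sd(r.x,h))).round(2) for h in H])
E
python3 rd.py
```

```text
1557.3 [ 5.50767e+02  1.64864e+02 -1.76000e-01] [np.float64(1.44), np.float64(1.62)]
1557.3 [ 5.50767e+02  1.64864e+02 -1.76000e-01] [np.float64(1.44), np.float64(1.62)]
1557.3 [ 5.50767e+02  1.64864e+02 -1.76000e-01] [np.float64(1.44), np.float64(1.62)]
```

```bash
cat > tgt.py <<'E'
from geo import *
yaw=-.176; spot=np.array([590.2,157.9,150]); a=np.array([np.cos(yaw)*.7071,np.sin(yaw)*.7071,.7071])
E
python3 - <<'E'
from tgt import *
s=readout.sense(); M=R.from_quat(s["ee_rot"],scalar_first=True).as_matrix()
az=np.degrees(np.arctan2(M[1,1],M[0,1])); print("y az",az)
for tw in(-106.3,73.7):
    d=az-tw; G=M@Rz(np.radians(d)).as_matrix(); p=np.array([574.6,-246.3,17])
    q,c=ik(p,G,[-.5,.6,1.3,0,1.2,.7]); print("twist",round(d,1),"grasp",q.round(2),round(c,5),G[:,1].round(3))
for sg in(-1,1):
    z=np.array([a[0],a[1],-a[2]]);y=sg*a;x=np.cross(y,z); F=np.c_[x,y,z]
    # label normal = sg*y, slab y = sg*x... 
    off=4.4*a+70*np.cross(-z,a)+8.5*z
    p=spot-off+19*z
    best=min((ik(p,F,[q1,.6,1.3,q4,q5,q6]) for q1 in(-.2,.3) for q4 in(0,3) for q5 in(.5,1.5) for q6 in(-1.5,0,1.5,2.8)),key=lambda r:r[1])
    print("final",sg,p.round(),best[0].round(2),round(best[1],5),"slab y",np.cross(-z,a).round(2))
    for r in(830,850):
        pp=np.array([r*np.cos(yaw),r*np.sin(yaw),200]); print(ik(pp,F,best[0]))
E
```

```text
y az -75.15400564621164
twist 31.1 grasp [-0.58  0.76  1.38 -0.04  1.    1.3 ] 0.0 [-0.281 -0.959  0.034]
twist -148.9 grasp [-0.58  0.76  1.38 -0.04  1.   -1.84] 0.0 [ 0.281  0.959 -0.034]
final -1 [582.  88. 139.] [ 0.01  0.32  2.   -1.23  0.14 -1.78] 0.0 slab y [0.18 0.98 0.  ]
(array([-0.28108025,  0.67323992,  1.26869642, -0.30388957,  0.36008646,
       -2.88      ]), np.float64(0.04070458967391541))
(array([-0.27655733,  0.71613068,  1.19335369, -0.29780804,  0.39153304,
       -2.88      ]), np.float64(0.04280145869864111))
final 1 [582.  88. 139.] [ 0.01  0.32  2.   -1.23  0.14  1.36] 0.0 slab y [0.18 0.98 0.  ]
(array([-0.35720675,  0.67039627,  1.23187332,  0.28053768,  0.47828472,
       -0.37926933]), np.float64(4.952100063695973e-22))
(array([-0.35170773,  0.71455885,  1.15388036,  0.2562098 ,  0.50952048,
       -0.34971088]), np.float64(5.5737756119295816e-30))
```

Run:
```python
from tgt import *
z0=np.array([a[0],a[1],-a[2]])
for rho in range(-60,61,10):
    z=R.from_rotvec(np.radians(rho)*a).apply(z0); y=a; x=np.cross(y,z); F=np.c_[x,y,z]
    off=4.4*a+70*np.cross(-z,a)+8.5*z; p=spot-off+19*z
    S=[ik(p,F,[q1,.6,1.3,q4,.5,q6]) for q1 in(-.2,.3) for q4 in(-1,0,1) for q6 in(-1.5,0,1.5)]
    S=[q for q,c in S if c<1e-5]; 
    if not S: print(rho,"none"); continue
    U=np.unique(np.round(S,2),axis=0); print(rho,"z",z.round(2),"tilt",np.degrees(np.arccos(-z[2])).round(),"az",np.degrees(np.arctan2(z[1],z[0])).round(),p.round(),U[:2].tolist(),"slab y",np.cross(-z,a).round(2))
```

```text
-60 z [ 0.2  -0.91 -0.35] tilt 69.0 az -78.0 [541. 122. 186.] [[0.44, 0.73, 1.45, -1.15, 1.55, 1.49]] slab y [ 0.69  0.39 -0.61]
-50 z [ 0.31 -0.83 -0.45] tilt 63.0 az -69.0 [545. 112. 180.] [[0.41, 0.63, 1.57, -1.15, 1.34, 1.5]] slab y [ 0.65  0.54 -0.54]
-40 z [ 0.42 -0.73 -0.54] tilt 57.0 az -60.0 [551. 104. 173.] [[0.36, 0.53, 1.68, -1.17, 1.12, 1.51]] slab y [ 0.58  0.67 -0.45]
-30 z [ 0.52 -0.6  -0.61] tilt 52.0 az -49.0 [558.  97. 165.] [[0.3, 0.45, 1.79, -1.2, 0.89, 1.5]] slab y [ 0.5   0.79 -0.35]
-20 z [ 0.59 -0.45 -0.66] tilt 48.0 az -37.0 [565.  92. 157.] [[0.22, 0.39, 1.88, -1.23, 0.65, 1.48]] slab y [ 0.4   0.88 -0.24]
-10 none
0 z [ 0.7  -0.12 -0.71] tilt 45.0 az -10.0 [582.  88. 139.] [[0.01, 0.32, 2.0, -1.23, 0.14, 1.36]] slab y [0.18 0.98 0.  ]
10 z [ 0.72  0.05 -0.7 ] tilt 46.0 az 4.0 [591.  90. 131.] [[-0.1, 0.33, 2.03, 1.66, 0.12, -1.61]] slab y [0.05 0.99 0.12]
20 z [ 0.71  0.22 -0.66] tilt 48.0 az 17.0 [600.  93. 123.] [[-0.2, 0.37, 2.03, 1.67, 0.37, -1.69]] slab y [-0.07  0.97  0.24]
30 z [ 0.69  0.39 -0.61] tilt 52.0 az 29.0 [608.  98. 116.] [[-0.28, 0.44, 2.0, 1.63, 0.6, -1.73]] slab y [-0.2   0.91  0.35]
40 z [ 0.65  0.54 -0.54] tilt 57.0 az 40.0 [616. 106. 109.] [[-0.34, 0.52, 1.95, 1.58, 0.81, -1.74]] slab y [-0.31  0.83  0.45]
50 z [ 0.58  0.67 -0.45] tilt 63.0 az 49.0 [623. 115. 104.] [[-0.38, 0.62, 1.88, 1.53, 1.0, -1.75]] slab y [-0.42  0.73  0.54]
60 z [ 0.5   0.79 -0.35] tilt 69.0 az 58.0 [628. 125. 100.] [[-0.39, 0.72, 1.79, 1.48, 1.18, -1.75]] slab y [-0.52  0.6   0.61]
```

Final pose analysis: the wrist is comfortable if the tool axis ends at azimuth about +17° and tilt about 48°, with the jaw axis equal to the window axis. That leaves the slab rolled about 20° in its own plane. Grasp with a twist of -149° from here. Moving over the rack with the jaws partly open, so they clear the middle slab.

Call:
step_arm(plan="0 0 -5 -8.5 40; 0 0 -10 -17 40; 3.5 3.3 -13 -25 40; 7 6.6 -13 -34 40; 10.5 10 -13 -42 40; 14 13 -13 -51 40; 17.5 16.4 -13 -59 40; 21 19.7 -13 -68 40; 24.5 23 -13 -76 40; 28 26 -13 -85 40")

```text
time_s: 12.25
eef_pos: [533.1, -220.7, 194.7]
ee_rot: [0.0, 0.642, 0.767, -0.017]
force: [-0.4, -0.2, 0.1]
grip_width: 0.398
```

Call:
step_arm(plan="0 0 0 -8.5 40; 0 0 0 -17 40; 0 0 0 -25.5 40; 0 0 0 -34 40; 0 0 0 -42.5 40; 0 0 0 -51 40; 0 0 0 -59.5 40; 0 0 0 -63.5 40; 0 0 0 -63.5 40")

```text
time_s: 13.15
eef_pos: [531.5, -219.6, 195.1]
ee_rot: [-0.009, 0.145, 0.989, -0.014]
force: [-0.1, -0.2, 0.8]
grip_width: 0.401
```

```bash
cat > to.py <<'E'
import sys; from tgt import *
s=readout.sense(); M=R.from_quat(s["ee_rot"],scalar_first=True).as_matrix()
p=np.array(eval(sys.argv[1]),float); print("cm",(M.T@(p-s["eef_pos"])/10).round(2),"y az",np.degrees(np.arctan2(M[1,1],M[0,1])).round(1),"grip",s["grip_width"])
E
python3 st.py; python3 to.py "[574.6,-246.3,90]"
```

```text
q [-0.58   0.457  1.388 -0.034  1.301 -1.851] p [ 531.5 -219.6  195.1] t 13.15
[[-0.958  0.286 -0.021]
 [ 0.287  0.958 -0.026]
 [ 0.013 -0.031 -0.999]] tilt 1.9
cm [-5.03 -1.   10.48] y az 73.4 grip 0.4011252810659508
```

Call:
step_arm(plan="-4 -1 0 0.3 40; -5 -1 3 0.3 40; -5 -1 7.5 0.3 40; -5 -1 10.5 0.3 40; -5 -1 10.5 0.3 40")

```text
time_s: 13.65
eef_pos: [572.5, -244.6, 85.6]
ee_rot: [-0.012, 0.148, 0.989, -0.013]
force: [0.2, 1.3, -0.3]
grip_width: 0.4
```

```bash
python3 st.py
python3 - <<'E'
from h import *
c=cam("wrist"); im,d=cams.capture("wrist"); np.savez("w4",im=im,d=d)
n=np.array([.281,.96,0]);y=np.array([-.96,.281,0]); m=np.array([541,-236.5,31])
X=[m+sx*4*n+yy*y+25*np.array([0,0,1]) for sx in(-1,1) for yy in(-50,38)]
p=proj(c,X); print(p.round(1).tolist())
o=cv2.resize(im,(800,500),interpolation=cv2.INTER_CUBIC)
for q in p: cv2.circle(o,tuple(int(v*1.25) for v in q),3,(255,0,0),1)
save("w4",o)
E
```

```text
q [-0.578  0.671  1.338 -0.036  1.144 -1.836] p [ 572.5 -244.6   85.6] t 13.65
[[-0.956  0.293 -0.028]
 [ 0.293  0.956 -0.021]
 [ 0.021 -0.028 -0.999]] tilt 2.0
[[306.2, 259.3], [302.7, 94.8], [320.6, 259.3], [319.0, 94.5]]
```

View pics/w4.png

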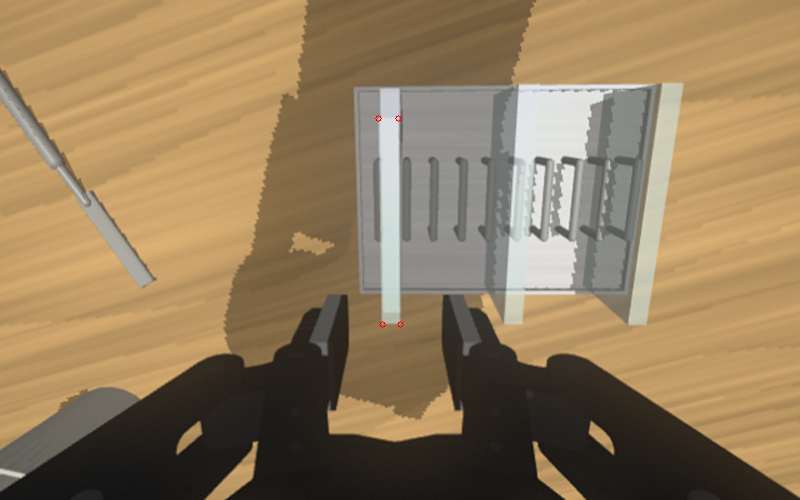

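The predicted slab corners (red circles at (390,325) and (390,118)) sit exactly on the notched slab, between the pads. Descending and gripping.

Call:
step_arm(plan="-0.3 0.1 2.5 0 40; -0.3 0.1 4.5 0 40; -0.3 0.1 6 0 40; -0.3 0.1 6.8 0 40; -0.3 0.1 6.8 0 40", grip_force=40)

```text
time_s: 14.2
eef_pos: [576.6, -246.7, 22.1]
ee_rot: [-0.009, 0.147, 0.989, -0.014]
force: [0.2, -1.4, -0.2]
grip_width: 0.397
```

Call:
step_arm(plan="0 0 0 0 0; 0 0 0 0 0; 0 0 0 0 0; 0 0 0 0 0; 0 0 0 0 0; 0 0 0 0 0; 0 0 0 0 0", grip_force=40)

```text
time_s: 14.9
eef_pos: [576.8, -247.7, 23.3]
ee_rot: [-0.008, 0.146, 0.989, -0.015]
force: [-3.1, -3.5, 3.2]
grip_width: 0.086
```

Call:
step_arm(plan="0 0 -1 0 0; 0 0 -2.5 0 0; 0 0 -4.5 0 0; 0 0 -7 0 0; 0 0 -11 0 0; 0 0 -15 0 0; 0 0 -15 0 0")

```text
time_s: 15.6
eef_pos: [581.9, -243.5, 178.6]
ee_rot: [-0.003, 0.146, 0.989, -0.016]
force: [-0.4, -0.4, -0.6]
grip_width: 0.093
```

```bash
python3 st.py
python3 - <<'E'
from h import *
im,d=cams.capture("wrist"); np.savez("w5",im=im,d=d); save("w5",im)
E
```

```text
q [-0.568  0.587  1.225 -0.034  1.322 -1.837] p [ 581.9 -243.5  178.6] t 15.6
[[-0.957  0.29  -0.012]
 [ 0.29   0.957 -0.031]
 [ 0.002 -0.033 -0.999]] tilt 1.9
```

View pics/w5.png

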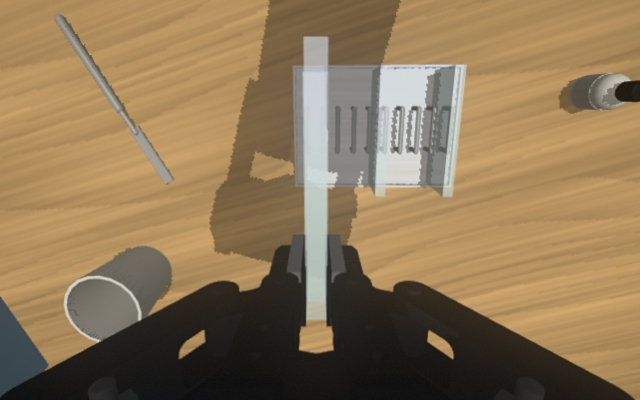

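The notched slab is held on its clear end and out of the rack, with the frosted end free. The plain slabs still stand (columns 380 and 455). Now high over towards the left, turning the label outward.

Call:
step_arm(plan="0 0 -4.5 8 0; 0 0 -9.5 16 0; 0 0 -14.5 24 0; 0 0 -19.5 32 0; 0 0 -23.7 40 0; 1 4.5 -23.7 48 0; 1.5 9 -23.7 56 0; 2 14 -23.7 64 0; 2.5 19 -23.7 67 0; 3 24 -23.7 67 0", grip_force=60)

```text
time_s: 16.65
eef_pos: [625.5, 2.8, 400.8]
ee_rot: [-0.0, 0.669, 0.743, -0.017]
force: [-0.3, -0.3, -0.7]
grip_width: 0.083
```

```bash
python3 st.py; python3 to.py "[669,205,400]"
```

```text
q [-0.171  0.55   0.72  -0.03   1.89  -0.285] p [625.5   2.8 400.8] t 16.65
[[-0.106  0.994 -0.023]
 [ 0.994  0.105 -0.025]
 [-0.023 -0.026 -0.999]] tilt 2.0
cm [19.65  6.45 -0.53] y az 6.0 grip 0.08300538781243647
```

Call:
step_arm(plan="4.5 1.5 0 0 0; 9 3 0 0 0; 13.5 4.5 0 0 0; 18 6 -0.5 0 0; 19.6 6.5 -0.5 0 0")

```text
time_s: 17.15
eef_pos: [667.0, 206.6, 396.4]
ee_rot: [-0.002, 0.666, 0.745, -0.019]
force: [-17.1, -5.4, 13.0]
grip_width: 0.085
```

Call:
step_arm(plan="15 81 -57 0 0; 15 81 -57 0 0")

```text
time_s: 17.35
eef_pos: [673.0, 203.6, 402.6]
ee_rot: [0.009, 0.668, 0.744, -0.004]
force: [-0.7, -0.9, -0.1]
grip_width: 0.085
```

Call:
step_arm(plan="15 81 -57 0 0; 15 81 -57 0 0")

```text
time_s: 17.55
eef_pos: [676.5, 204.0, 409.7]
ee_rot: [0.017, 0.668, 0.744, 0.009]
force: [-0.2, 0.2, -1.4]
grip_width: 0.079
```

Call:
step_arm(plan="15 81 -57 0 0")

```text
time_s: 17.65
eef_pos: [679.9, 205.4, 413.1]
ee_rot: [0.023, 0.668, 0.744, 0.019]
force: [0.6, 0.3, -0.9]
grip_width: 0.085
```

```bash
python3 st.py
```

```text
q [ 0.132  0.838  0.188 -0.011  2.058  0.02 ] p [679.9 205.4 413.1] t 17.65
[[-0.106  0.993  0.059]
 [ 0.994  0.107 -0.002]
 [-0.008  0.058 -0.998]] tilt 3.4
```

The tilt builds by about 1.5° per one-row push, with the slab held steady. Continuing in a batch.

Call:
step_arm(plan="27 84 -52 0 0")

```text
time_s: 17.75
eef_pos: [683.2, 212.0, 416.2]
ee_rot: [0.03, 0.668, 0.743, 0.031]
force: [-0.4, 1.2, -1.0]
grip_width: 0.084
```

Call:
step_arm(plan="27 84 -50 0 0")

```text
time_s: 17.85
eef_pos: [686.2, 219.3, 418.6]
ee_rot: [0.036, 0.667, 0.743, 0.041]
force: [0.1, 0.2, -1.9]
grip_width: 0.087
```

Call:
step_arm(plan="27 86 -46 0 0")

```text
time_s: 17.95
eef_pos: [690.0, 225.8, 420.7]
ee_rot: [0.042, 0.666, 0.743, 0.052]
force: [-0.5, 0.2, -0.6]
grip_width: 0.085
```

Call:
step_arm(plan="27 87 -44 0 0")

```text
time_s: 18.05
eef_pos: [694.1, 231.6, 422.7]
ee_rot: [0.049, 0.665, 0.742, 0.064]
force: [0.6, -0.7, -0.7]
grip_width: 0.086
```

Call:
step_arm(plan="27 88 -42 0 0")

```text
time_s: 18.15
eef_pos: [698.3, 237.1, 425.2]
ee_rot: [0.055, 0.664, 0.742, 0.075]
force: [0.0, 0.4, -1.3]
grip_width: 0.085
```

Call:
step_arm(plan="27 89 -40 0 0")

```text
time_s: 18.25
eef_pos: [702.5, 242.2, 427.9]
ee_rot: [0.062, 0.663, 0.741, 0.087]
force: [0.1, -0.0, -0.4]
grip_width: 0.082
```

Call:
step_arm(plan="27 90 -36 0 0")

```text
time_s: 18.35
eef_pos: [707.3, 247.3, 430.3]
ee_rot: [0.068, 0.662, 0.74, 0.098]
force: [-0.2, -0.0, -1.3]
grip_width: 0.085
```

Call:
step_arm(plan="27 91 -34 0 0")

```text
time_s: 18.45
eef_pos: [712.2, 252.1, 432.7]
ee_rot: [0.075, 0.661, 0.738, 0.11]
force: [0.1, 0.0, -1.1]
grip_width: 0.085
```

```bash
python3 st.py
```

```text
q [0.18  0.822 0.187 0.018 1.866 0.077] p [712.2 252.1 432.7] t 18.45
[[-0.115  0.96   0.256]
 [ 0.993  0.102  0.064]
 [ 0.035  0.262 -0.965]] tilt 15.3
```

Call:
step_arm(plan="32 92 -30 0 0")

```text
time_s: 18.55
eef_pos: [717.0, 258.7, 434.5]
ee_rot: [0.081, 0.66, 0.737, 0.122]
force: [0.5, 0.8, -0.5]
grip_width: 0.086
```

Call:
step_arm(plan="32 93 -28 0 0")

```text
time_s: 18.65
eef_pos: [721.6, 265.6, 436.3]
ee_rot: [0.088, 0.658, 0.736, 0.134]
force: [0.7, 0.8, -1.1]
grip_width: 0.081
```

Call:
step_arm(plan="32 94 -25 0 0")

```text
time_s: 18.75
eef_pos: [726.6, 272.0, 438.4]
ee_rot: [0.094, 0.656, 0.734, 0.146]
force: [-1.1, 0.0, -1.1]
grip_width: 0.084
```

Call:
step_arm(plan="32 95 -22 0 0")

```text
time_s: 18.85
eef_pos: [731.8, 278.0, 440.4]
ee_rot: [0.1, 0.655, 0.732, 0.158]
force: [-0.9, 0.1, -0.2]
grip_width: 0.087
```

Call:
step_arm(plan="32 95 -20 0 0")

```text
time_s: 18.95
eef_pos: [736.9, 283.8, 442.6]
ee_rot: [0.107, 0.653, 0.731, 0.17]
force: [-0.0, -0.2, -0.4]
grip_width: 0.081
```

Call:
step_arm(plan="32 96 -18 0 0")

```text
time_s: 19.05
eef_pos: [741.9, 289.2, 445.3]
ee_rot: [0.113, 0.651, 0.729, 0.182]
force: [-0.1, -0.2, -1.1]
grip_width: 0.085
```

Call:
step_arm(plan="32 97 -15 0 0")

```text
time_s: 19.15
eef_pos: [747.0, 294.4, 448.2]
ee_rot: [0.119, 0.648, 0.726, 0.195]
force: [-1.1, 0.6, -1.4]
grip_width: 0.083
```

Call:
step_arm(plan="32 98 -12 0 0")

```text
time_s: 19.25
eef_pos: [752.4, 299.3, 450.9]
ee_rot: [0.125, 0.646, 0.724, 0.207]
force: [0.2, 0.0, -1.2]
grip_width: 0.082
```

Call:
step_arm(plan="32 98 -10 0 0")

```text
time_s: 19.35
eef_pos: [757.6, 304.1, 453.8]
ee_rot: [0.131, 0.643, 0.722, 0.219]
force: [-0.1, 0.2, -1.1]
grip_width: 0.079
```

Call:
step_arm(plan="32 98 -7 0 0")

```text
time_s: 19.45
eef_pos: [762.8, 308.8, 457.1]
ee_rot: [0.138, 0.641, 0.719, 0.232]
force: [0.3, -0.2, -0.5]
grip_width: 0.082
```

```bash
python3 st.py
```

```text
q [0.23  0.827 0.187 0.04  1.583 0.127] p [762.8 308.8 457.1] t 19.45
[[-0.141  0.858  0.494]
 [ 0.985  0.072  0.157]
 [ 0.099  0.509 -0.855]] tilt 31.2
```

Call:
step_arm(plan="26 98 -2 0 0")

```text
time_s: 19.55
eef_pos: [769.3, 311.3, 459.8]
ee_rot: [0.144, 0.638, 0.716, 0.244]
force: [-0.2, 0.5, -0.5]
grip_width: 0.082
```

Call:
step_arm(plan="26 98 0 0 0")

```text
time_s: 19.65
eef_pos: [776.0, 313.2, 462.4]
ee_rot: [0.15, 0.635, 0.713, 0.256]
force: [0.1, -0.3, -1.0]
grip_width: 0.086
```

Call:
step_arm(plan="26 98 3 0 0")

```text
time_s: 19.75
eef_pos: [782.4, 315.3, 465.4]
ee_rot: [0.156, 0.632, 0.71, 0.268]
force: [0.2, -0.5, -1.4]
grip_width: 0.082
```

Call:
step_arm(plan="26 98 6 0 0")

```text
time_s: 19.85
eef_pos: [788.8, 317.5, 468.4]
ee_rot: [0.162, 0.629, 0.707, 0.28]
force: [-0.2, -0.1, -0.4]
grip_width: 0.082
```

Call:
step_arm(plan="26 98 9 0 0")

```text
time_s: 19.95
eef_pos: [795.1, 319.7, 471.4]
ee_rot: [0.168, 0.625, 0.704, 0.292]
force: [0.1, -0.4, -0.6]
grip_width: 0.087
```

Call:
step_arm(plan="26 98 12 0 0")

```text
time_s: 20.05
eef_pos: [801.3, 321.9, 474.4]
ee_rot: [0.173, 0.622, 0.701, 0.304]
force: [1.4, 0.5, -1.1]
grip_width: 0.087
```

Call:
step_arm(plan="26 98 14 0 0")

```text
time_s: 20.15
eef_pos: [807.2, 324.0, 477.8]
ee_rot: [0.179, 0.618, 0.697, 0.316]
force: [0.6, 0.9, -0.0]
grip_width: 0.083
```

Call:
step_arm(plan="26 98 16 0 0")

```text
time_s: 20.25
eef_pos: [812.7, 326.0, 481.7]
ee_rot: [0.185, 0.615, 0.693, 0.327]
force: [-1.3, -0.2, -0.7]
grip_width: 0.086
```

Call:
step_arm(plan="26 98 18 0 0")

```text
time_s: 20.35
eef_pos: [817.9, 328.0, 486.0]
ee_rot: [0.191, 0.611, 0.689, 0.339]
force: [-0.8, -0.1, -0.8]
grip_width: 0.085
```

```bash
python3 st.py
python3 - <<'E'
from tgt import *
s=readout.sense(); M=R.from_quat(s["ee_rot"],scalar_first=True).as_matrix()
print("deg left",-np.degrees(np.arcsin(M[:,2]@a)))
E
```

```text
q [0.227 0.843 0.188 0.079 1.315 0.118] p [817.9 328.  486. ] t 20.35
[[-0.181  0.713  0.677]
 [ 0.972  0.024  0.234]
 [ 0.151  0.701 -0.697]] tilt 45.8
deg left 2.896431953029618
```

Call:
step_arm(plan="26 98 20 0 0")

```text
time_s: 20.45
eef_pos: [822.8, 329.8, 490.7]
ee_rot: [0.197, 0.607, 0.686, 0.35]
force: [0.8, -0.1, -0.6]
grip_width: 0.084
```

Call:
step_arm(plan="26 98 22 0 0")

```text
time_s: 20.55
eef_pos: [827.4, 331.6, 495.7]
ee_rot: [0.202, 0.603, 0.681, 0.362]
force: [0.3, -0.3, -1.6]
grip_width: 0.081
```

```bash
cat > plan.py <<'E'
from tgt import *
s=readout.sense(); M=R.from_quat(s["ee_rot"],scalar_first=True).as_matrix(); p0=np.array(s["eef_pos"])
print("deg left",-np.degrees(np.arcsin(M[:,2]@a)).round(2),"p",p0.round(1),"t",s["time_s"],"grip",s["grip_width"])
al=M.T@a; tw=np.degrees(np.arctan2(-al[0],al[1])); print("twist",tw.round(1),"az z",np.degrees(np.arctan2(M[1,2],M[0,2])).round(1))
F=M@Rz(np.radians(tw)).as_matrix()
OFF=np.array([4.4+.0,35+37.5,-3.5-11])   # code rel grasp in slab axes (x=y_t,y=x_t,z=-z_t)
code=F@np.array([OFF[1],OFF[0],-OFF[2]-19])  # rel TCP
pf=spot-code; print("final TCP",pf.round(1),"cm",(M.T@(pf-p0)/10).round(2),"face err",np.degrees(np.arccos(F[:,1]@a)).round(2),"slab y",F[:,0].round(2))
for lab,p in(("via",np.array([480,90,420])),("via2",pf-60*a-[60,0,-60]),("fin",pf)):
    q,c=ik(p,F if lab!="via" else F,s["joints"]); print(lab,p.round(),"cm",(M.T@(p-p0)/10).round(2),q.round(2),round(c,6))
E
python3 plan.py
python3 - <<'E'
from tgt import *
z=np.load("w5.npz"); K,Dd,_,_=cam("wrist"); s=readout.sense(); A=R.from_quat(s["ee_rot"],scalar_first=True).as_matrix(); c=cam("wrist")
o=A.T@(-c[3]@c[2]-s["eef_pos"]); Rt=c[2]@A
ct=(K,Dd,Rt,-Rt@o)   # camera in tool frame
for v in(60,120,180,225,300):
    row=z["d"][v,306:326]; u=[312,316,320]; print(v,pts(ct,[[x,v] for x in u],z["d"][v,u]).round(1).tolist())
print("ends",pts(ct,[[316,40],[316,315]],z["d"][[44,312],[316,316]]).round(1).tolist())
E
```

```text
deg left -0.03 p [827.4 331.6 495.7] t 20.55 grip 0.08084709091181258
twist 8.0 az z 19.3
final TCP [597.2  89.9 125. ] cm [-24.98 -43.14   1.93] face err 0.25 slab y [-0.09  0.96  0.26]
via [480  90 420] cm [-17.99 -29.32 -25.78] [-0.32 -0.29  1.85  0.61  0.94 -0.5 ] 0.0
via2 [495.  97. 143.] cm [-22.04 -48.71  -6.28] [-0.28  0.14  2.3   1.67  0.45 -1.76] 0.0
fin [597.  90. 125.] cm [-24.98 -43.14   1.93] [-0.23  0.37  2.04  1.65  0.41 -1.69] 0.0
60 [[82.0, -1.1, -19.7], [82.2, 0.3, -18.6], [82.2, 1.6, -17.9]]
120 [[63.0, -1.0, -31.1], [63.0, 0.3, -31.8], [63.0, 1.5, -30.8]]
180 [[43.3, -1.1, -31.4], [43.2, 0.3, -30.6], [43.5, 1.6, -31.8]]
225 [[27.5, -1.1, -31.8], [27.6, 0.3, -32.2], [27.2, 1.7, -31.0]]
300 [[-1.8, -1.2, -32.4], [-2.1, 0.3, -32.0], [-2.6, 1.8, -31.2]]
ends [[88.3, 0.3, -19.4], [-7.7, 0.3, -33.1]]
```

Tilt done: tool z is within 0.03° of square to the window axis. The depth picture gives the slab seated flat in the grip, mid at 39 mm along tool x. Now back high to a via point, where I look at the reader.

Call:
step_arm(plan="-2 -3.2 -2.8 0.8 0; -4 -6.4 -5.6 1.6 0; -6 -9.7 -8.5 2.4 0; -8 -13 -11.4 3.2 0; -10 -16.2 -14.3 4 0; -12 -19.5 -17.2 5 0; -14 -22.8 -20 6 0; -16 -26 -22.9 7 0; -18 -29.3 -25.8 8 0; -18 -29.3 -25.8 8 0")

```text
time_s: 21.55
eef_pos: [477.6, 89.3, 420.8]
ee_rot: [0.177, 0.649, 0.638, 0.375]
force: [0.1, -1.2, 0.3]
grip_width: 0.081
```

```bash
sed -i 's/^code=.*/code=F@np.array([74.3,4.6,-3.])/' plan.py; python3 plan.py
python3 - <<'E'
from h import *
c=cam("wrist"); im,d=cams.capture("wrist"); np.savez("w6",im=im,d=d); np.savez("w6c",K=c[0],D=c[1],R=c[2],t=c[3])
save("w6",cv2.resize(im,(800,500)))
E
```

```text
deg left -0.05 p [477.6  89.3 420.8] t 21.55 grip 0.08106940905027613
twist 0.0 az z 19.2
final TCP [596.1  87.8 125.4] cm [ -8.96 -12.65  27.8 ] face err 0.26 slab y [-0.09  0.96  0.26]
via [480  90 420] cm [0.03 0.1  0.24] [-0.32 -0.29  1.85  0.61  0.94 -0.5 ] 0.0
via2 [494.  95. 143.] cm [ -6.83 -18.57  19.58] [-0.29  0.14  2.3   1.66  0.46 -1.76] 0.0
fin [596.  88. 125.] cm [ -8.96 -12.65  27.8 ] [-0.23  0.36  2.04  1.64  0.42 -1.69] 0.0
```

View pics/w6.png

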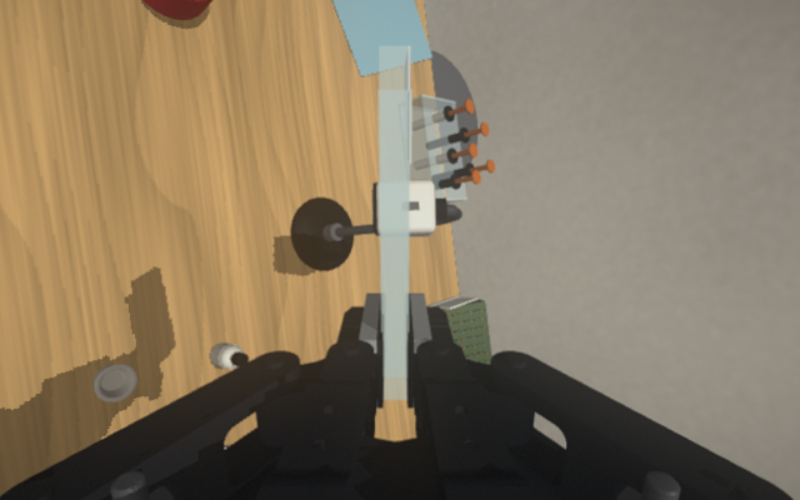

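The wrist view shows the reader head (375–437, 180–235), its foot (322,233), and the slab edge-on between. I'll check the fitted reader pose against this view.

Run:
```python
from tgt import *
z=np.load("w6.npz"); k=np.load("w6c.npz"); c=(k["K"],k["D"],k["R"],k["t"])
for yaw in(-.216,-.176,-.136):
    o=np.array([751-205*np.cos(yaw),128.5-205*np.sin(yaw),0]); A=Rz(yaw)*R.from_euler("y",-45,degrees=True)
    B=o+Rz(yaw).apply([40,0,150])+A.apply([[x,y,w] for x in(100,172) for y in(-26,26) for w in(-22,22)])
    p=proj(c,B)*1.25; print(yaw,"head bbox",p.min(0).round(),p.max(0).round(),"foot",(proj(c,[o+Rz(yaw).apply([205,0,6])])*1.25).round(),"back face",p[4:].round().tolist())
im=z["im"].astype(int); m=(im.min(2)>185)&(np.ptp(im,axis=2)<25); v,u=np.nonzero(m[140:195,325:352]); print("white bbox",(u.min()+325)*1.25,(u.max()+326)*1.25,(v.min()+140)*1.25,(v.max()+141)*1.25)
dk=(im.sum(2)<150); v,u=np.nonzero(dk[150:225,228:300]); print("foot bbox",(u.min()+228)*1.25,(u.max()+229)*1.25,(v.min()+150)*1.25,(v.max()+151)*1.25)
for r in range(144,192,4): 
    e=np.nonzero(m[r,325:360])[0]; print(r*1.25,(e.max()+326)*1.25 if len(e) else None,end=" | ")
```

```text
-0.216 head bbox [369. 175.] [447. 238.] foot [[323. 236.]] back face [[441.0, 238.0], [446.0, 231.0], [442.0, 189.0], [447.0, 177.0]]
-0.176 head bbox [370. 179.] [447. 239.] foot [[323. 236.]] back face [[442.0, 239.0], [447.0, 234.0], [441.0, 190.0], [446.0, 180.0]]
-0.136 head bbox [370. 182.] [448. 242.] foot [[323. 236.]] back face [[442.0, 240.0], [448.0, 236.0], [440.0, 191.0], [445.0, 182.0]]
white bbox 406.25 435.0 182.5 230.0
foot bbox 292.5 350.0 208.75 270.0
180.0 None | 185.0 433.75 | 190.0 433.75 | 195.0 433.75 | 200.0 433.75 | 205.0 433.75 | 210.0 433.75 | 215.0 435.0 | 220.0 435.0 | 225.0 435.0 | 230.0 None | 235.0 None |
```

Centres agree within about 3 px (about 3 mm), so the fit holds. Nudging the estimate slightly (spot (590,157,150), yaw -0.17) and moving in.

Call:
step_arm(plan="-1.1 -3 3.2 0 0; -2.3 -6.2 6.5 0 0; -3.4 -9.3 9.8 0 0; -4.6 -12.4 13 0 0; -5.7 -15.5 16.3 0 0; -6.8 -18.5 19.5 0 0; -7.2 -17.5 21 0 0; -7.8 -16 23.5 0 0; -8.4 -14.5 25.5 0 0; -8.8 -13.3 27 0 0")

```text
time_s: 22.6
eef_pos: [588.3, 88.2, 125.6]
ee_rot: [0.177, 0.65, 0.638, 0.373]
force: [-0.3, 0.9, -0.5]
grip_width: 0.082
```

```bash
sed -i 's/^yaw=.*spot=np.array(\[590.2,157.9/yaw=-.17; spot=np.array([590,157/' tgt.py; grep yaw= tgt.py; python3 plan.py; python3 st.py
```

```text
yaw=-.17; spot=np.array([590,157,150]); a=np.array([np.cos(yaw)*.7071,np.sin(yaw)*.7071,.7071])
deg left 0.0 p [588.3  88.2 125.6] t 22.6 grip 0.08181306083462815
twist -0.3 az z 19.2
final TCP [596.   86.8 125.7] cm [-0.2   0.56  0.51] face err 0.25 slab y [-0.1   0.96  0.26]
via [480  90 420] cm [  8.84  13.2  -27.04] [-0.32 -0.29  1.85  0.6   0.94 -0.5 ] 0.0
via2 [494.  94. 143.] cm [ 1.89 -5.39 -7.7 ] [-0.29  0.13  2.3   1.65  0.46 -1.75] 0.0
fin [596.  87. 126.] cm [-0.2   0.56  0.51] [-0.23  0.36  2.04  1.63  0.42 -1.68] 0.0
q [-0.228  0.351  2.049  1.633  0.413 -1.678] p [588.3  88.2 125.6] t 22.6
[[-0.093  0.697  0.711]
 [ 0.961 -0.124  0.247]
 [ 0.26   0.706 -0.659]] tilt 48.8
```

Call:
step_arm(plan="-0.1 0.3 0.3 0 0; -0.2 0.5 0.6 0 0; -0.2 0.5 0.6 0 0; -0.2 0.5 0.6 0 0; -0.2 0.5 0.6 0 0")

```text
time_s: 23.1
eef_pos: [594.4, 87.7, 125.4]
ee_rot: [0.176, 0.65, 0.638, 0.374]
force: [-0.2, -0.6, -1.1]
grip_width: 0.083
```

```bash
python3 plan.py | head -3
python3 - <<'E'
from tgt import *
s=readout.sense(); M=R.from_quat(s["ee_rot"],scalar_first=True).as_matrix(); code=np.array(s["eef_pos"])+M@[74.3,4.6,-3.]
print("code est",code.round(1),"rel spot",(code-spot).round(1),"y_t.a deg",np.degrees(np.arccos(M[:,1]@a)).round(2))
O=[]
for n in("top","side"):
    c=cam(n); im,d=cams.capture(n); p=proj(c,[code])[0]; print(n,p.round(1))
    w=62 if n=="top" else 55; x0,y0=int(p[0]-w+(-5 if n=="top" else 25)),int(p[1]-w*1.0)
    cr=im[max(y0,0):y0+2*w,max(x0,0):x0+2*w]; cr=cv2.resize(cr,(400,400),interpolation=cv2.INTER_CUBIC)
    print(n,"crop",x0,y0,400/(2*w)); O.append(cr)
    np.savez(n+"9",im=im,d=d)
save("fin",np.hstack(O))
E
```

```text
deg left -0.01 p [594.4  87.7 125.4] t 23.1 grip 0.08342869624666328
twist -0.2 az z 19.3
final TCP [596.1  86.9 125.6] cm [-0.09  0.14  0.09] face err 0.25 slab y [-0.1   0.96  0.26]
code est [588.5 157.8 150. ] rel spot [-1.5  0.8  0. ] y_t.a deg 0.35
top [266.8 163.3]
top crop 199 101 3.225806451612903
side [350.5 171. ]
side crop 320 116 3.6363636363636362
```

View pics/fin.png

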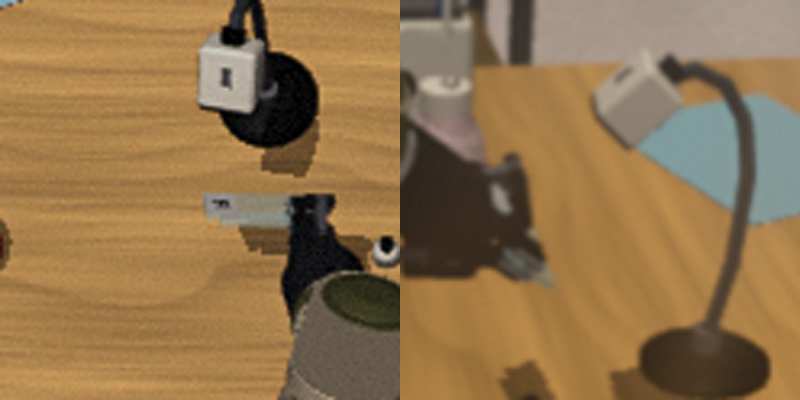

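Run:
```python
from tgt import *
c=cam("top"); z=np.load("top9.npz"); im=z["im"].astype(int).sum(2)
v,u=np.mgrid[159:170,261:273]; g=im[159:170,261:273]; print(g)
m=g<330; 
code=np.array([588.5,157.8,150]); 
A=Rz(yaw)*R.from_euler("y",-45,degrees=True)
B=spot+A.apply([[x,y,w] for x in(100,172) for y in(-26,26) for w in(-22,22)]); p=proj(c,B); print("head pred",p.min(0).round(1),p.max(0).round(1))
h=z["im"].astype(int); w=(h.min(2)>150)&(np.ptp(h,axis=2)<40); vv,uu=np.nonzero(w[105:140,255:285]); print("head white",uu.min()+255,uu.max()+255,vv.min()+105,vv.max()+105)
for d in([5,0,0],[0,5,0],[0,0,5]): print(d,(proj(c,[code+d])-proj(c,[code])).round(2))
K=np.array([[74.3+dx*15-35+35,4.6,-3.] for dx in(0,1)])
s=readout.sense(); M=R.from_quat(s["ee_rot"],scalar_first=True).as_matrix()
print("slab face corners",proj(c,np.array(s["eef_pos"])+np.array([[x,4.5,zz] for x in(89.3,59.3) for zz in(-31.5,18.5)])@M.T).round(1).tolist())
```

```text
[[354 346 355 356 354 353 345 354 356 352 359 358]
 [373 378 387 375 374 364 367 372 362 353 359 354]
 [385 406 426 414 427 417 424 432 414 429 399 395]
 [385 382 409 425 396 417 433 416 419 426 422 382]
 [393 372 417 381 198 222 109 144 224 420 433 389]
 [363 352 425 424 406 315 139 271 180 398 416 394]
 [352 350 416 435 400 340 328 325 324 363 427 414]
 [383 359 401 407 427 415 426 415 423 418 409 405]
 [406 377 414 424 436 433 417 407 413 416 416 402]
 [432 418 424 443 434 446 410 417 411 415 411 418]
 [433 423 439 444 440 423 417 449 446 450 444 440]]
head pred [258.9 105.4] [281.9 137.5]
head white 261 277 115 134
[5, 0, 0] [[ 0.08 -1.56]]
[0, 5, 0] [[-1.62 -0.04]]
[0, 0, 5] [[-0.2  -0.48]]
slab face corners [[263.2, 167.9], [261.1, 159.8], [273.0, 167.9], [270.7, 159.9]]
```

The code shows at (267.1,163.9) against a prediction of (266.8,163.3), and the head columns agree too. One small trim, then settle and hand in.

Call:
step_arm(plan="-0.1 0.1 0.1 0 0; -0.1 0.1 0.1 0 0; -0.1 0.1 0.1 0 0; -0.1 0.1 0.1 0 0; -0.1 0.1 0.1 0 0")

```text
time_s: 23.7
eef_pos: [596.3, 86.9, 124.9]
ee_rot: [0.176, 0.65, 0.638, 0.374]
force: [0.2, -0.4, 0.4]
grip_width: 0.084
```

```bash
python3 plan.py | head -3; python3 -c "
from h import *
s=readout.sense(); print(np.abs(s['dq']).max(), s['force'])
print(workorder.finish_job())"
```

```text
deg left 0.0 p [596.3  86.9 124.9] t 23.7 grip 0.08371881897323175
twist -0.2 az z 19.3
final TCP [596.1  86.9 125.6] cm [ 0.02  0.04 -0.05] face err 0.25 slab y [-0.1   0.96  0.26]
0.0020826691389484683 [ 0.2475584  -0.41805755  0.36350384]
the job is handed in; nothing more can be done
None
```

I took the notched slab by its clear end (grip centre about 37 mm from the middle, away from the frosted end) and drew it straight up out of the rack. It is now held in front of the reader, label face up. The job was handed in at 23.7 s; no verdict is reported.

Moves only allow a twist about the tool's axis, so I tilted the tool by pushing gently against its reach limit in mid-air. A twist then squared the face to the window.

**Last checks**
- **Code position:** it is within about 1 mm of my estimate of the reading spot, and the face is within about 0.4° of square to the window axis as I fitted it. In the top camera the code showed less than 1 pixel from where I expected it.
- **Hold:** the grip was steady at about 7 mm opening (reading 0.08), the arm was still, and there was no contact force.
- **Other things:** the plain slabs were still standing when I looked after the lift. I did not check every other object afterwards.

**What remains uncertain or disagreed**
- **Reader pose:** it comes from a fit to the depth pictures. The head looked about 10–20 % smaller in the wrist view than the fitted box, though the centres agreed to about 3 mm, so expect 2–3 mm and 1–2° there.
- **Roll:** the slab is rolled about 15° in its own plane, which kept the wrist clear of its joint limits.
- **Force blip:** one reading of about 22 N came up when the arm reached its limit high above the reader. I think it was the arm stopping, not a touch, but I did not confirm that.

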